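# Film a stone on the coasting engraver's vise

## Task

Film the stone of the brooch from close by while the engraver's vise carries it round under the light: take the pocket microscope out of its stand, nudge the bare end of the fixture bar gently so that the vise head coasts freely at about one turn in six seconds, then hold the upright microscope over the stone, in view and in focus, and travel round with it without touching the vise for at least five seconds while it is still turning. Stay with the stone until the head has come to rest, and finish there, still holding the microscope over the stone in focus. Never touch the brooch, and leave the other things on the bench where they are.

Things in the scene. Friction and masses are not known exactly. Their poses are not given: they have to be found in the camera images.
- scope: pocket microscope: pale upright cylinder 131 mm long, 32 mm across (lowest 24 mm: 28 mm across), 110 g, standing lens down in its stand. Origin: centre of the lens face at the lower end, z up the barrel. It sees a spot 24 mm wide (12 mm each side of its axis), is in focus with the lens 6 to 40 mm above the stone, and must stay within 0.2 rad of upright. Grip it 75 to 105 mm above the lens
- scope_stand: dark steel stand of the microscope, fixed: foot 72 mm across, cup 48 mm across and 46 mm high, round well 37 mm across, its floor 8 mm above the bench. Origin: centre of its underside, on the bench. The microscope must rise 40 mm to leave the well
- vise: engraver's ball vise, fixed, 160 mm across its rubber pad ring; its head turns about an upright axis. Origin: on that axis, on the bench (z = 0). The head: aluminium dome 131 mm across up to 116 mm height, half-round jaws 96 mm across (screw ends 112 mm) from 124 to 150 mm height, holding a level steel bar that reaches 60 mm from the axis to one side and 125 mm to the other (the brooch's side)
- vise_head (a joint): angle of the vise head about the upright axis, rad, anticlockwise seen from above, endless, no stops. Head with bar: 5 kg, inertia 0.0097 kg m2 nominal (hidden: -20 to +30 percent). Light bearing: drag torque 0.0008 N m plus 0.0001 N m per rad/s; nudged to 1 rad/s it coasts freely for about 9 to 15 s. Above 2.5 rad/s it is spun too hard; pushes over 25 N are too hard
- stone (a point): top of the domed dark blue stone (21 mm across) in the middle of the brooch, 66 mm from the vise axis on the long side of the bar, 175 mm above the bench
- bar_end (a point): middle of the top edge at the bare outer end of the fixture bar, 125 mm from the vise axis, 159 mm above the bench, in line with axis and stone. The bar is 22 mm wide, 14 mm thick (underside 145 mm above the bench) and bare from 86 to 125 mm from the axis: the place to push it sideways. A sharp tap makes it bounce ahead, up to 1.6 times faster than the tool; a push that begins slowly does not
- brooch: oval brass brooch, 38 mm long (along the bar) and 30 mm wide, fixed on the bar with its centre 66 mm from the vise axis. Origin: centre of its underside, 162 mm above the bench; x points out along the bar. Fragile: not to be touched
- spirit_lamp: bystander: round steel spirit lamp, 76 mm across, 70 mm high, origin under its centre
- dropper: bystander: clear dropper bottle, 33 mm across, 100 mm high, origin under its centre
- brass_block: bystander: brass block 32 x 62 x 22 mm, origin under its centre
- tin: bystander: flat tin 64 x 97 x 21 mm, origin under its centre
Things that resemble listed ones, but are neither listed nor needed, are in the scene too. What is shaped like the scope but red is not meant.

How it is judged:
On the way, in this order (a step that is already met when the one before it is completed fails the run):
1. the microscope is lifted out of its stand in the fingers (z of scope in the frame of scope_stand above 0.055 m and contact force between the fingers and scope above 0.5 N), for 0.2 s.
2. for 5 s on end the head turns freely, untouched, at more than 0.2 rad/s while the upright microscope stays over the stone: lens axis within 12 mm sideways, lens 4 to 42 mm above the stone (horizontal distance between scope and stone below 0.012 m and z of scope in the frame of stone between 0.004 and 0.042 m and angle between scope's own z axis and vertical below 0.25 rad and contact force between each of scope, the arm, the fingers and vise below 0.05 N and (velocity of joint vise_head above 0.2 rad/s or velocity of joint vise_head below -0.2 rad/s)), for 5 s.
At the end, for the whole second after the job is handed in: The vise head is at rest (under 0.04 rad/s) and untouched, and the microscope is held upright (within 0.25 rad) in the fingers alone with its lens axis within 12 mm of the stone's centre and its lens 4 to 42 mm above the stone's top (horizontal distance between scope and stone below 0.012 m and z of scope in the frame of stone between 0.004 and 0.042 m and angle between scope's own z axis and vertical below 0.25 rad and contact force between the fingers and scope above 0.5 N and contact force between each of scope, the arm, the fingers and vise below 0.05 N and velocity of joint vise_head between -0.04 and 0.04 rad/s); the arm keeps its last pose, push and grip.
It fails at once if the brooch is touched (contact force between any of scope, the arm, the fingers and brooch above 0.3 N).
It fails at once if the vise head is spun too hard (over 2.5 rad/s) or the vise is struck (over 25 N) (velocity of joint vise_head above 2.5 rad/s or velocity of joint vise_head below -2.5 rad/s or contact force between any of scope, the arm, the fingers and vise above 25 N).
It fails at once if the microscope is dropped or tipped over (angle between scope's own z axis and vertical above 0.7 rad).
It fails at once if another thing on the bench is moved by more than 25 mm (distance of any of spirit_lamp, dropper, brass_block, tin from where it was at the start of the episode above 0.025 m).
It also fails if it takes over 72 s, if anything falls off the work surface, if the arm or the gripper's body presses on something with over 40 N, if the wrist force passes 120 N, or if a joint passes its speed limit or range.

## Robot

A 6-joint arm with a two-finger parallel gripper is mounted at the origin on the work surface. World frame = base frame: x ahead of the robot, y to its left, z up, the work surface at z = 0. Lengths are in m, angles in rad, forces in N, time in s.
With the tool pointing down it reaches from about 0.35 to 0.975 m from the base axis. Payload 4.9 kg.
Tool frame: the origin (TCP) lies at the very end of the fingers, on their centre line; the grasp point (between the pads) lies 19 mm behind it; z points along the fingers, y is the line along which they close (so a half turn about z gives the same grasp; the last joint's range is limited). The gripper opens to 85 mm and grips with 20 to 120 N. Pads are 22 mm wide; open, the fingers measure 114 mm over their backs; the gripper's body (76 mm by 85 mm) begins 54 mm behind the grasp point. The pads swing forward as they close: fully open they stand 13 mm farther back than shut.
Start: joints at [-1.338, 0.053, 1.613, -0, 1.476, -0.119], TCP at [0.215, -0.587, 0.231] pointing down, gripper open.
Joint ranges: [-3.01, 3.01], [-1.01, 2.22], [0.06, 2.58], [-1.02, 4.17], [0.09, 2.62], [-3.14, 3.14]. Speed limits (rad/s): [2.57, 2.57, 3.14, 3.14, 3.14, 3.14].

## Interface

Orientations are given as a unit quaternion [w, x, y, z].
In Python, from plant import monitor, vision, manip gives the robot as it stands. The module is installed in compiled form; this text tells all that it offers.
- The arm moves only by the tool arm_command, never from a script. Its argument "rows" is a list of rows, each a list of 3 entries, a list of its own where there are three numbers: the finger opening in mm, from 0 to 85.4, then the shift along the world's x, y, z in units of 30 cm (1.0 is 30 cm), then the turn, a rotation vector about the world's x, y, z in units of pi/2 rad (1.0 is pi/2 rad). In form: [[claw, [x, y, z], [wx, wy, wz]], ...]. A call has 1 to 12 rows; each row is the pose to reach, as a shift and turn from the pose commanded when the call began; what a row does not reach only later rows make up. A row lasts 1/12 s, in which the tool goes at most 41.7 mm and 7.16 degrees, less where a joint would pass 70% of its speed; a pose out of reach is approached as far as the arm can. A call with a number of a shift or a turn outside -1 to 1 is refused whole. A call with a gripper value outside its range is refused whole. The fingers move at their own pace and stop on an object; the grip force is fixed at half the most. Time passes only in rows, so rows that repeat a pose let the fingers close. It gives the time, the measured TCP pose, the force, the opening and the grip force at its end, in the units of the state.
- monitor.state(): the state, without advancing time (a new reading comes with each control period).
- vision.grab_frame(name): name is "scene" or "side" or "wrist"; returns a dict with "color" (384x512x3 uint8, red, green, blue), "z_map" (384x512 float32, m along the optical axis (not along the pixel's ray), 0 where there is no reading), "mtx" (3x3 intrinsics, pixels), "k1" (the pictures are not rectified: a ray, as slopes to the right and down, at radius r is drawn at 1 + k1 r^2 times it, then the intrinsics apply), "R" (3x3) and "t" (3): a world point X has camera coordinates R X + t. Camera axes: x right, y down, z forward; pixel columns grow to the right and rows downward; lengths in m; the calibration is good to about 2 mm. A picture is of the moment at which its call begins.
- manip.job_done(): hands the job in; it is judged then, once.
The state is a dict: "time": time; "joint_pos": joint angles; "joint_vel": joint speeds; "joint_efforts": joint torques, N m; "tool_pos": TCP position; "tool_rot": TCP orientation; "contact_force": force on the tool from outside, world axes, zero at the start; "ft_torque": the same for the moment, N m; "gripper_width": opening from 0.0 (shut) to 1.0 (fully open); "grasp_force": force on a finger pad.
Only numpy, scipy, OpenCV 4.12 (cv2) and the standard library are available. Lean on these libraries where they do the work, as an engineer would, in place of code of your own. Each camera call takes 0.05 s, during which the arm holds its last target. There are 200 camera calls.

## Working session

There is one attempt and no reset: what is moved stays moved. The work goes in short steps, Python scripts to look and compute and a tool call to move; the robot and the scene stay as the last step left them, time stands still between calls to the robot, and variables do not carry over. Pictures are saved under pics/ and viewed, at most 10 in all, crops included, and the job is handed in when it is done.

Besides the shell and the picture viewer there is one more tool, called after "Emit:" by a JSON object that holds its "name" and its "arguments", one argument or row to a line. arm_command: Moves the arm, as the interface text tells. Shifts and turns lie within -1 to 1; 1 stands for 30 cm of shift or pi/2 rad of turn. Its arguments: {"type":"object","properties":{"rows":{"type":"array"}},"required":["rows"]}

```bash
mkdir -p pics; cat > h.py <<'E'
import numpy as np, cv2
from plant import monitor, vision, manip
def snap(name,fn=None):
    f=vision.grab_frame(name)
    if fn: cv2.imwrite('pics/'+fn,f['color'][:,:,::-1])
    return f
def ray(f,u,v):
    K=np.array(f['mtx']);k=f['k1'];x=(u-K[0,2])/K[0,0];y=(v-K[1,2])/K[1,1]
    a,b=x,y
    for _ in range(20):
        s=1+k*(a*a+b*b);a,b=x/s,y/s
    return np.array([a,b,1.])
def atz(f,u,v,z):
    R=np.array(f['R']);t=np.array(f['t']);d=R.T@ray(f,u,v);c=-R.T@t
    return c+d*(z-c[2])/d[2]
def pt(f,u,v):
    R=np.array(f['R']);t=np.array(f['t']);return R.T@(ray(f,u,v)*f['z_map'][int(v),int(u)]-t)
def cloud(f):
    K=np.array(f['mtx']);h,w=f['z_map'].shape
    uv=np.stack(np.meshgrid(np.arange(w),np.arange(h)),-1).astype(float)
    x=(uv[...,0]-K[0,2])/K[0,0];y=(uv[...,1]-K[1,2])/K[1,1];a,b=x,y
    for _ in range(20):
        s=1+f['k1']*(a*a+b*b);a,b=x/s,y/s
    P=np.stack([a,b,np.ones_like(a)],-1)*f['z_map'][...,None]
    return (P-np.array(f['t']))@np.array(f['R'])
def proj(f,X):
    p=np.array(f['R'])@np.array(X)+np.array(f['t']);a,b=p[:2]/p[2];s=1+f['k1']*(a*a+b*b);K=np.array(f['mtx'])
    return K[0,0]*a*s+K[0,2],K[1,1]*b*s+K[1,2]
E
python3 - <<'E'
from h import *
im=[]
for n in ('scene','side'):
    f=snap(n,n+'0.png'); R=np.array(f['R']); print(n,-R.T@np.array(f['t']),R[2])
    np.savez('pics/'+n+'0.npz',**f)
s=monitor.state();print(s)
E
```

```text
scene [ 1.12565736 -0.98822166  0.89904076] [-0.40367016  0.73441726 -0.54560214]
side [0.01715538 0.96612897 0.84295822] [ 0.42389021 -0.73097317 -0.5347853 ]
{'time': 0.1, 'joint_pos': array([-1.33801308e+00,  5.32915583e-02,  1.61416113e+00, -2.31254321e-05,
        1.47598653e+00, -1.19011133e-01]), 'joint_vel': array([-0.0010809 , -0.00034034, -0.0033849 ,  0.00119985,  0.00151303,
       -0.00053999]), 'joint_efforts': array([-6.83436087e-05, -3.94900882e+01, -3.71364176e+01, -8.09529502e-05,
        3.93361013e-03,  3.97161301e-06]), 'tool_pos': array([ 0.2152214 , -0.58617585,  0.23018286]), 'tool_rot': array([-9.21133237e-04,  9.84569322e-01,  1.74992565e-01, -6.39846509e-05]), 'contact_force': array([-1.09856869, -0.80685455,  0.40572881]), 'ft_torque': array([ 0.00787337,  0.01647939, -0.00355292]), 'grasp_force': 0.0, 'gripper_width': 1.004404118272032}
```

View pics/scene0.png

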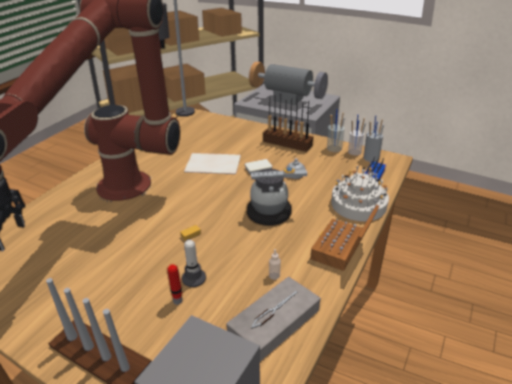

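View pics/side0.png

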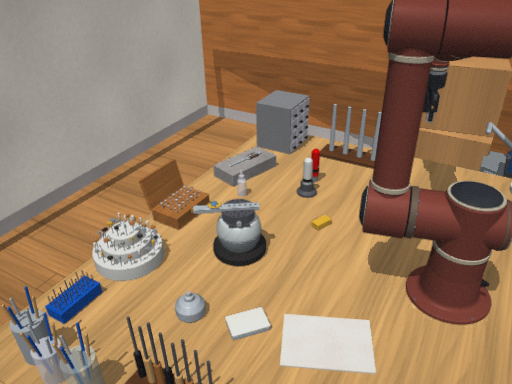

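The pale cylinder in the dark stand is the scope (scene 192,255; side 308,170). Lookalikes are the red cylinder (scene 175,280; side 315,160), the steel rods in the rack (scene 60–115,320) and the dropper (scene 274,265). I choose the pale one. The vise is at scene 268,195 and side 240,235, with the bar pointing left in the side view (end near 197,210).

```bash
python3 - <<'E'
from h import *
out=[]
fs={}
for n in ('scene','side'):
    f=dict(np.load('pics/'+n+'0.npz')); f['k1']=float(f['k1']);fs[n]=f;C=cloud(f)
    for nm,(u,v) in dict(scene=dict(scope=(192,255),vise=(268,190)),side=dict(scope=(308,170),vise=(240,225)))[n].items():
        p=pt(f,u,v);print(n,nm,p)
        d=np.hypot(C[...,0]-p[0],C[...,1]-p[1]);m=(f['z_map']>0)
        if nm=='scope':
            q=C[m&(d<.04)&(C[...,2]>.06)&(C[...,2]<.2)];print(' n',len(q),q.mean(0),q.min(0),q.max(0))
            q=C[m&(d<.04)&(C[...,2]>.13)];print(' top',len(q),q.mean(0),q.min(0),q.max(0))
        else:
            q=C[m&(d<.2)&(C[...,2]>.14)&(C[...,2]<.19)];print(' n',len(q),q.mean(0),q.min(0),q.max(0))
            q=C[m&(d<.15)&(C[...,2]>.02)&(C[...,2]<.04)];print(' pad',len(q),q.min(0),q.max(0))
a=cv2.resize(fs['side']['color'][155:275,170:330],None,fx=4,fy=4,interpolation=cv2.INTER_CUBIC)
b=cv2.resize(fs['scene']['color'][150:300,150:310],None,fx=3,fy=3,interpolation=cv2.INTER_CUBIC)
cv2.imwrite('pics/cs.png',a[:,:,::-1]);cv2.imwrite('pics/cc.png',b[:,:,::-1])
E
```

```text
scene scope [ 0.5472881  -0.29534926  0.10459075]
 n 299 [ 0.54062609 -0.29263307  0.10516232] [ 0.5211693  -0.30377286  0.06020892] [ 0.55168119 -0.27286196  0.14136778]
 top 69 [ 0.53747287 -0.28850406  0.13603094] [ 0.52317542 -0.29945134  0.13045327] [ 0.55036412 -0.27289994  0.14136778]
scene vise [0.59903814 0.05784008 0.12474625]
 n 645 [0.59994239 0.1057696  0.15493472] [0.52533474 0.05246252 0.1400925 ] [0.68565361 0.17720427 0.17813389]
 pad 490 [0.50192228 0.01943036 0.02002859] [0.65738119 0.15861236 0.03998443]
side scope [ 0.5273807  -0.26967998  0.09961436]
 n 192 [ 0.5323922  -0.27233121  0.10060272] [ 0.5180219  -0.29116496  0.06003026] [ 0.55187516 -0.26191518  0.13976453]
 top 28 [ 0.53481997 -0.277129    0.13451035] [ 0.52211242 -0.29116496  0.13006362] [ 0.5480722  -0.2662492   0.13976453]
side vise [0.54534525 0.15104889 0.13020594]
 n 884 [0.59526765 0.12548346 0.15265911] [0.52743999 0.05957445 0.14021303] [0.69110534 0.18520578 0.17532079]
 pad 629 [0.50170492 0.04583705 0.02015424] [0.65828337 0.18662373 0.0397063 ]
```

View pics/cs.png

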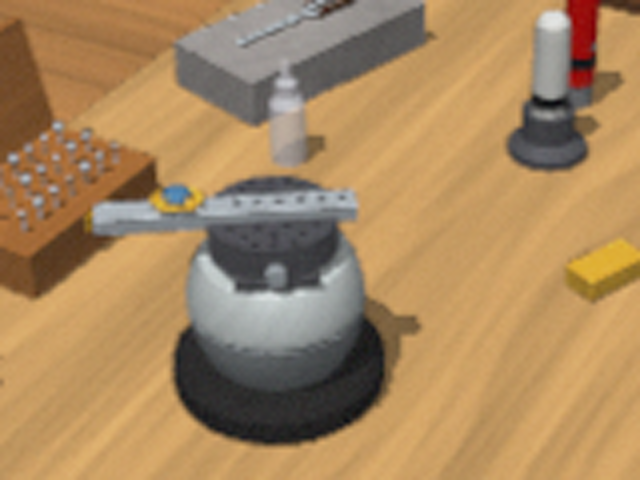

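View pics/cc.png

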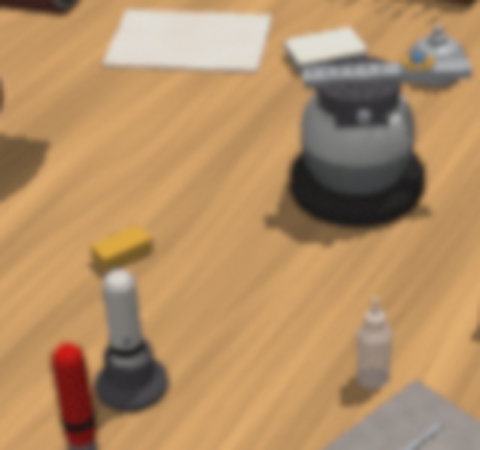

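Side crop: stone at px (214,203), bar end near (194,209), short end near (258,205). Scene crop: stone at (289,169), bar going right of the head. The scope is the pale barrel in the dark stand at crop (120,310). The choice is confirmed.

```bash
python3 - <<'E'
from h import *
from scipy.optimize import least_squares
P=[];S=[]
fs={}
for n in ('scene','side'):
    f=dict(np.load('pics/'+n+'0.npz')); f['k1']=float(f['k1']);fs[n]=f;C=cloud(f);m=f['z_map']>0
    d=np.hypot(C[...,0]-.58,C[...,1]-.104)
    q=C[m&(d<.1)&(C[...,2]>.055)&(C[...,2]<.075)];q2=C[m&(d<.1)&(C[...,2]>.008)&(C[...,2]<.03)&(d>.07)]
    for nm,a in (('dome',q),('pad',q2)):
        r=least_squares(lambda p:np.hypot(a[:,0]-p[0],a[:,1]-p[1])-p[2],[.58,.104,.07],loss='soft_l1',f_scale=.002);print(n,nm,len(a),r.x)
    b=C[m&(d<.15)&(d>.052)&(C[...,2]>.15)&(C[...,2]<.163)];print('bar',b.mean(0),len(b));S.append(b)
    d=np.hypot(C[...,0]-.5365,C[...,1]+.2825)
    a=C[m&(d<.03)&(C[...,2]>.065)&(C[...,2]<.12)]
    r=least_squares(lambda p:np.hypot(a[:,0]-p[0],a[:,1]-p[1])-.016,[.5365,-.2825],loss='soft_l1',f_scale=.002);print(n,'scope',r.x)
b=np.concatenate(S);c=b[:,:2].mean(0);u,s,v=np.linalg.svd(b[:,:2]-c);print(c,v[0],np.degrees(np.arctan2(*v[0][::-1])))
o=np.array([-v[0][1],v[0][0]]);print('perp off of axis',(np.array([.58,.104])-c)@o, 'ends',((b[:,:2]-[.58,.104])@v[0]).min(),((b[:,:2]-[.58,.104])@v[0]).max())
print('stone',atz(fs['side'],214,203,.175),atz(fs['scene'],289.3,169,.175),'end',atz(fs['side'],194.5,207.5,.159),'short',atz(fs['side'],259,203,.159))
for n in fs:
  f=fs[n];h=cv2.cvtColor(f['color'],cv2.COLOR_RGB2HSV);C=cloud(f);mm=(np.hypot(C[...,0]-.58,C[...,1]-.104)<.11)&(h[...,0]>95)&(h[...,0]<125)&(h[...,1]>110)&(C[...,2]>.155)
  print(n,mm.sum(),C[mm].mean(0),np.argwhere(mm).mean(0))
E
```

```text
scene dome 165 [0.57843853 0.10270931 0.0631734 ]
scene pad 316 [0.5787551  0.10194824 0.07708316]
bar [0.63567537 0.1339042  0.15712236] 116
scene scope [ 0.53374954 -0.28446166]
side dome 223 [0.58240217 0.10508028 0.06480187]
side pad 444 [0.57973401 0.10744478 0.07550288]
bar [0.64532442 0.15591115 0.15611417] 143
side scope [ 0.53668994 -0.28304397]
[0.64100284 0.14605475] [-0.81795923 -0.5752762 ] -144.88102311813978
perp off of axis -0.0006944051802956274 ends -0.12636672326676557 0.061660838638348175
stone [0.62927148 0.14872095 0.175     ] [0.63868014 0.13212357 0.175     ] end [0.67935859 0.17395159 0.159     ] short [0.53121517 0.06893104 0.159     ]
scene 0 [nan nan nan] [nan nan]
side 10 [0.63273602 0.14497659 0.17207152] [202.9 213.8]<stdin>:20: RuntimeWarning: Mean of empty slice.
  ret = um.true_divide(
```

```bash
python3 - <<'E'
from h import *
for n in ('scene','side'):
    f=dict(np.load('pics/'+n+'0.npz')); f['k1']=float(f['k1']);C=cloud(f);h=f['color'].astype(int)
    m=(f['z_map']>0)&(h[...,0]>130)&(h[...,1]<50)&(h[...,2]<60)&(C[...,2]>.02)&(C[...,2]<.25)&(C[...,0]>.4)
    q=C[m];print(n,len(q),q.mean(0),np.percentile(q,[2,98],axis=0))
E
```

```text
scene 47 [ 0.5482794  -0.38262938  0.12682384] [[ 0.53742035 -0.39090973  0.12166601]
 [ 0.55608576 -0.37351733  0.13115624]]
side 129 [ 0.54074982 -0.36378822  0.09157751] [[ 0.53169828 -0.37834025  0.02833979]
 [ 0.55413134 -0.35458931  0.12774762]]
```

Emit:
{"name": "arm_command", "arguments": {
  "rows": [
    [70,[0.9,0.9,0],[0,0,0.776]],
    [70,[0.9,0.9,0],[0,0,0.776]],
    [70,[0.9,0.9,0],[0,0,0.776]],
    [70,[0.9,0.9,0],[0,0,0.776]],
    [70,[0.9,0.9,0],[0,0,0.776]],
    [70,[0.9,0.9,0],[0,0,0.776]],
    [70,[0.9,0.9,0],[0,0,0.776]],
    [70,[0.9,0.9,0],[0,0,0.776]],
    [70,[0.9,0.9,0],[0,0,0.776]],
    [70,[0.9,0.9,0],[0,0,0.776]],
    [70,[0.9,0.9,0],[0,0,0.776]],
    [70,[0.9,0.9,0],[0,0,0.776]]
  ]
}}

```text
time: 1.1
tool_pos: [0.4853, -0.3163, 0.2308]
tool_rot: [-0.0, 0.708, 0.707, -0.0]
contact_force: [0.6, 0.1, -0.2]
gripper_width: 0.818
grasp_force: 0.0
```

Emit:
{"name": "arm_command", "arguments": {
  "rows": [
    [70,[0.166,0.109,0],[0,0,0]],
    [70,[0.166,0.109,0],[0,0,0]],
    [70,[0.166,0.109,0],[0,0,0]],
    [70,[0.166,0.109,0],[0,0,0]]
  ]
}}

```text
time: 1.43
tool_pos: [0.5345, -0.2849, 0.2309]
tool_rot: [-0.0, 0.708, 0.706, -0.0]
contact_force: [-1.1, 0.3, 0.2]
gripper_width: 0.823
grasp_force: 0.0
```

```bash
python3 - <<'E'
from h import *
f=snap('wrist','w1.png');C=cloud(f);print(-np.array(f['R']).T@f['t'])
d=np.hypot(C[...,0]-.535,C[...,1]+.2835)
a=C[(f['z_map']>0)&(d<.035)&(C[...,2]>.06)&(C[...,2]<.16)]
print(len(a),a.min(0) if len(a) else 0,a.max(0) if len(a) else 0)
t=a[a[:,2]>.137];print(len(t),t.mean(0),t.min(0),t.max(0)); print(monitor.state()['tool_pos'])
E
```

```text
[ 0.53588833 -0.21872582  0.37332944]
1857 [ 0.51925407 -0.29808969  0.06007042] [ 0.55128133 -0.26833978  0.14026169]
626 [ 0.5353439  -0.28411918  0.13808868] [ 0.52435028 -0.29490249  0.1370108 ] [ 0.54567594 -0.2741264   0.14026169]
[ 0.53409064 -0.28521284  0.23095269]
```

View pics/w1.png

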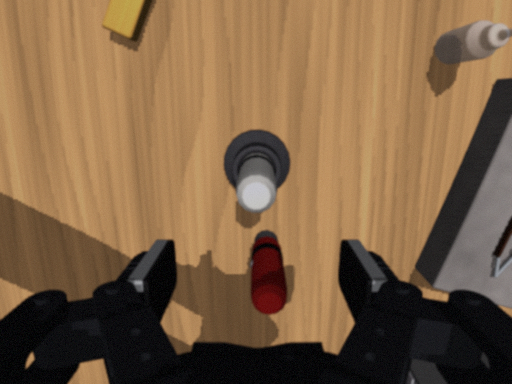

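The wrist view shows the pale scope top at (257,193) between the fingers, with the red one behind it at (268,290). The measured centre (0.535,-0.284) and top height of 0.139 m agree with the description.

Emit:
{"name": "arm_command", "arguments": {
  "rows": [
    [70,[0.003,0.003,-0.1],[0,0,0]],
    [70,[0.003,0.003,-0.2],[0,0,0]],
    [70,[0.003,0.003,-0.3],[0,0,0]],
    [70,[0.003,0.003,-0.4],[0,0,0]],
    [70,[0.003,0.003,-0.5],[0,0,0]],
    [70,[0.003,0.003,-0.5],[0,0,0]],
    [20,[0.003,0.003,-0.5],[0,0,0]],
    [20,[0.003,0.003,-0.5],[0,0,0]],
    [20,[0.003,0.003,-0.5],[0,0,0]],
    [20,[0.003,0.003,-0.5],[0,0,0]],
    [20,[0.003,0.003,-0.5],[0,0,0]],
    [20,[0.003,0.003,-0.5],[0,0,0]]
  ]
}}

```text
time: 2.48
tool_pos: [0.5372, -0.2845, 0.0846]
tool_rot: [0.002, 0.707, 0.707, -0.0]
contact_force: [-3.0, 0.0, 7.2]
gripper_width: 0.355
grasp_force: 59.3
```

Emit:
{"name": "arm_command", "arguments": {
  "rows": [
    [20,[0,0,0.04],[0,0,0]],
    [20,[0,0,0.08],[0,0,0]],
    [20,[0,0,0.12],[0,0,0]],
    [20,[0,0,0.18],[0,0,0]],
    [20,[0,0,0.24],[0,0,0]],
    [20,[0,0,0.3],[0,0,0]],
    [20,[0,0,0.36],[0,0,0]],
    [20,[0,0,0.43],[0,0,0]],
    [20,[0,0,0.5],[0,0,0]],
    [20,[0,0,0.5],[0,0,0]],
    [20,[0,0,0.5],[0,0,0]]
  ]
}}

```text
time: 3.4
tool_pos: [0.537, -0.2836, 0.2339]
tool_rot: [0.002, 0.707, 0.707, 0.0]
contact_force: [-0.6, 0.2, -2.2]
gripper_width: 0.358
grasp_force: 59.2
```

```bash
cat >> h.py <<'E'
def scope(n,p):
    """lens-centre estimate from visible barrel points near TCP p"""
    f=snap(n);C=cloud(f);d=np.hypot(C[...,0]-p[0],C[...,1]-p[1])
    return C[(f['z_map']>0)&(d<.03)&(C[...,2]<p[2]-.005)&(C[...,2]>p[2]-.1)]
E
python3 - <<'E'
from h import *
from scipy.optimize import least_squares
s=monitor.state();p=s['tool_pos'];print(s['time'],p,s['tool_rot'],s['contact_force'],s['gripper_width'])
Q=[]
for n in ('scene','side','wrist'):
    a=scope(n,p);print(n,len(a),a.min(0)if len(a) else 0); Q.append(a) if n!='wrist' else 0
    if len(a)>30:
        for lo,hi in ((.03,.09),(.0,.04),(.04,.07)):
            b=a[(p[2]-a[:,2]>lo)&(p[2]-a[:,2]<hi)]
            if len(b)>10:
                R=.016
                r=least_squares(lambda c:np.hypot(b[:,0]-c[0],b[:,1]-c[1])-R,p[:2],loss='soft_l1',f_scale=.001);print(lo,hi,len(b),r.x-p[:2])
E
```

```text
3.4 [ 0.5370131  -0.28358259  0.2338944 ] [2.33018348e-03 7.07089090e-01 7.07120468e-01 4.83144783e-04] [-0.64338569  0.17438172 -2.23952646] 0.35771571906520383
scene 242 [ 0.52344653 -0.3013644   0.15696317]
0.03 0.09 153 [-0.002086    0.00233523]
0.0 0.04 128 [-0.00073158  0.00061229]
0.04 0.07 95 [-0.00248833  0.00232878]
side 169 [ 0.52047235 -0.28442293  0.15461856]
0.03 0.09 107 [0.00046018 0.00142878]
0.0 0.04 86 [0.00059287 0.00290553]
0.04 0.07 66 [0.00056669 0.00134342]
wrist 1774 [ 0.51965325 -0.28207228  0.1550324 ]
0.03 0.09 758 [-0.00147288  0.0005085 ]
0.0 0.04 1240 [-0.00102643  0.0008805 ]
0.04 0.07 416 [-0.00154271  0.00042778]
```

Emit:
{"name": "arm_command", "arguments": {
  "rows": [
    [20,[0.02,0.045,0],[0,0,0]],
    [20,[0.06,0.135,0],[0,0,0]],
    [20,[0.1,0.225,0],[0,0,0]],
    [20,[0.14,0.315,0],[0,0,0]],
    [20,[0.18,0.405,0],[0,0,0]],
    [20,[0.22,0.5,0],[0,0,0]],
    [20,[0.26,0.585,0],[0,0,0]],
    [20,[0.3,0.675,0],[0,0,0]],
    [20,[0.34,0.765,0],[0,0,0]],
    [20,[0.38,0.855,0],[0,0,0]],
    [20,[0.4,0.9,0],[0,0,0]],
    [20,[0.4,0.9,0],[0,0,0]]
  ]
}}

```text
time: 4.55
tool_pos: [0.6562, -0.0095, 0.2296]
tool_rot: [-0.001, 0.706, 0.709, -0.0]
contact_force: [0.1, 0.0, -1.5]
gripper_width: 0.359
grasp_force: 59.2
```

Emit:
{"name": "arm_command", "arguments": {
  "rows": [
    [20,[0.02,0.07,0],[0,0,0]],
    [20,[0.04,0.14,0],[0,0,0]],
    [20,[0.06,0.22,0],[0,0,0]],
    [20,[0.08,0.3,0],[0,0,0]],
    [20,[0.1,0.37,0],[0,0,0]],
    [20,[0.115,0.43,-0.02],[0,0,0]],
    [20,[0.127,0.473,-0.05],[0,0,0]],
    [20,[0.127,0.473,-0.05],[0,0,0]],
    [20,[0.127,0.473,-0.05],[0,0,0]],
    [20,[0.127,0.473,-0.05],[0,0,0]]
  ]
}}

```text
time: 5.38
tool_pos: [0.6938, 0.1277, 0.2156]
tool_rot: [-0.0, 0.707, 0.707, -0.001]
contact_force: [0.2, 0.4, -1.1]
gripper_width: 0.358
grasp_force: 59.3
```

```bash
cat >> h.py <<'E'
A=np.array([.580,.1043])
def bar(n,g=None,zmin=.15):
    """long-end bar angle from one camera; g excludes points near (x,y) if given"""
    f=snap(n);C=cloud(f);d=np.hypot(C[...,0]-A[0],C[...,1]-A[1])
    m=(f['z_map']>0)&(d<.13)&(d>.054)&(C[...,2]>zmin)&(C[...,2]<.163)
    if g is not None: m&=np.hypot(C[...,0]-g[0],C[...,1]-g[1])>.02
    v=C[m][:,:2]-A;r=np.hypot(*v.T);L=v[r>.072]
    if len(L)<8 : return None,len(L),len(v)
    th=np.arctan2(*L.mean(0)[::-1])
    s=np.sign(v@[np.cos(th),np.sin(th)]);w=v*s[:,None]
    for _ in range(5):
        e=np.array([-np.sin(th),np.cos(th)]);k=np.abs(w@e)<.014;th=np.arctan2(*w[k].sum(0)[::-1])
    return th,len(L),len(v)
E
python3 - <<'E'
from h import *
s=monitor.state();p=s['tool_pos'];print(s['time'],p,s['tool_rot'],s['contact_force'])
for n in ('scene','side'):
    print(n,bar(n,p))
for n in ('scene','side','wrist'):
    a=scope(n,p);print(n,len(a),a.min(0),a.max(0),a.mean(0)-p)
p=monitor.state()['tool_pos']
f=snap('side','s2.png');print(proj(f,[*A,.159]))
im=f['color'][130:280,140:340];cv2.imwrite('pics/s2c.png',cv2.resize(im,None,fx=3,fy=3,interpolation=cv2.INTER_CUBIC)[:,:,::-1])
E
```

```text
5.3833 [0.69381448 0.12770001 0.21555263] [-2.13799403e-04  7.07437634e-01  7.06775346e-01 -7.47788689e-04] [ 0.21476007  0.41906315 -1.069039  ]
scene (np.float64(0.5064714657449367), 34, 72)
side (np.float64(0.6767195300516533), 111, 148)
scene 171 [0.67772433 0.10692123 0.141562  ] [0.70965031 0.13279508 0.21026828] [ 0.0019063  -0.01121197 -0.03868636]
side 217 [0.67611623 0.11875007 0.1405314 ] [0.70707102 0.14905881 0.21049142] [-0.00585844  0.01113064 -0.03735459]
wrist 1549 [0.67839637 0.12821226 0.14147273] [0.71087935 0.14445158 0.21055137] [ 8.58484841e-05  1.32207223e-02 -2.96990896e-02]
(np.float64(237.7619550892719), np.float64(204.60923561941286))
```

View pics/s2c.png

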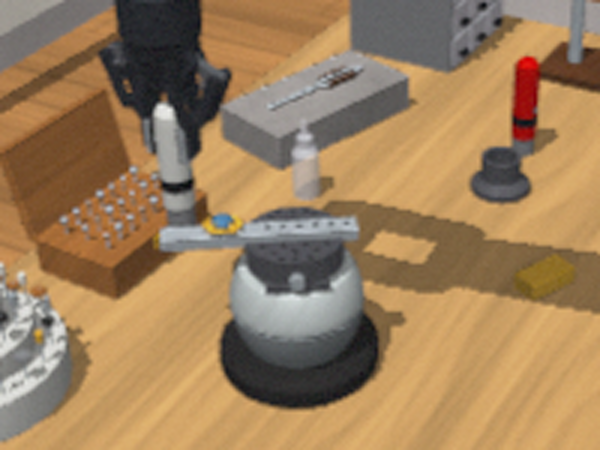

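The bar end and the scope lens stand side by side (side crop: lens at 182,215, bar end at 165,240), with the scope upright and a gap to the bar. The stone is visible at (222,220).

```bash
python3 - <<'E'
from h import *
p=monitor.state()['tool_pos']
for z in (.15,.154): print(bar('wrist',p,z))
f=snap('wrist','w3.png');C=cloud(f)
d=np.hypot(C[...,0]-A[0],C[...,1]-A[1]);h=cv2.cvtColor(f['color'],cv2.COLOR_RGB2HSV)
mm=(d<.11)&(h[...,0]>95)&(h[...,0]<125)&(h[...,1]>110)&(C[...,2]>.155)
print(mm.sum(),C[mm].mean(0) if mm.sum() else 0)
a=C[(d<.12)&(C[...,2]>.154)&(C[...,2]<.163)&(np.hypot(C[...,0]-p[0],C[...,1]-p[1])>.02)][:,:2]-A
for th in (.6126,):
    e=np.array([np.cos(th),np.sin(th)]);o=np.array([-e[1],e[0]]);print(np.percentile(a@e,[1,99]),np.percentile(a@o,[2,98]))
    L=a@e>.085;S=a@e<-.02;print(L.sum(),(a[L]@o).min(),(a[L]@o).max(),S.sum(),np.percentile(a[S]@o,[2,98]) if S.sum() else 0)
E
```

```text
(np.float64(0.5878303411222344), 2770, 2980)
(np.float64(0.5879810258621645), 2746, 2953)
1123 [0.64483767 0.14002106 0.21080276]
[-0.05723928  0.11870802] [-0.01239479  0.00927738]
2143 -0.013939238254225435 0.008166028874724283 1600 [-0.01098362  0.01002155]
```

View pics/w3.png

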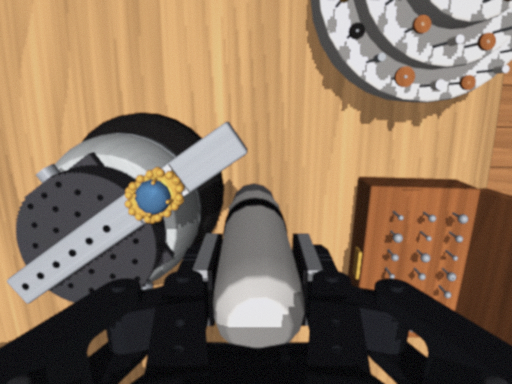

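The wrist view shows the bar clear from above: bare end at (235,145), stone at (153,196), scope between the fingers beside the bar. The gap to the bar is about 17 mm.

```bash
cat >> h.py <<'E'
O=np.array([-.001,.001])   # lens minus TCP
def rot(a): return np.array([[np.cos(a),-np.sin(a)],[np.sin(a),np.cos(a)]])
E
python3 - <<'E'
from h import *
s=monitor.state();p=s['tool_pos'];v=p[:2]+O-A;print(s['time'],p)
c=np.array([.5,1,1.4,1.65,1.9,2.3,2.85,3.55,4.4,5.4,6.45,7.5])/12
for a in c: print(np.round((rot(a)@v-v)/.3,3))
E
```

```text
5.8333 [0.69419574 0.12851924 0.21653907]
[-0.004  0.016]
[-0.008  0.031]
[-0.012  0.043]
[-0.015  0.051]
[-0.018  0.058]
[-0.023  0.07 ]
[-0.03   0.086]
[-0.041  0.106]
[-0.055  0.13 ]
[-0.074  0.156]
[-0.096  0.181]
[-0.121  0.205]
```

Emit:
{"name": "arm_command", "arguments": {
  "rows": [
    [20,[-0.004,0.016,0],[0,0,0]],
    [20,[-0.008,0.031,0],[0,0,0]],
    [20,[-0.012,0.043,0],[0,0,0]],
    [20,[-0.015,0.051,0],[0,0,0]],
    [20,[-0.018,0.058,0],[0,0,0]],
    [20,[-0.023,0.07,0],[0,0,0]],
    [20,[-0.03,0.086,0],[0,0,0]],
    [20,[-0.041,0.106,0],[0,0,0]],
    [20,[-0.055,0.13,0],[0,0,0]],
    [20,[-0.074,0.156,0],[0,0,0]],
    [20,[-0.096,0.181,0],[0,0,0]],
    [20,[-0.121,0.205,0],[0,0,0]]
  ]
}}

```text
time: 6.83
tool_pos: [0.6571, 0.1913, 0.2163]
tool_rot: [-0.0, 0.707, 0.707, 0.0]
contact_force: [0.7, -0.7, -0.7]
gripper_width: 0.362
grasp_force: 59.3
```

```bash
cat > m.py <<'E'
from h import *
import json,os
s=monitor.state();p=s['tool_pos'];t=s['time']
th=bar('wrist',p if p[2]<.25 else None,.15)
L=json.load(open('log.json')) if os.path.exists('log.json') else []
if th[0] is not None:
    a=float(th[0])
    if L: a+=2*np.pi*round((L[-1][1]+ (L[-1][2] if len(L[-1])>2 else 1)*(t-L[-1][0])-a)/(2*np.pi))
    L.append([float(t),a])
s2=monitor.state()
print('t',t,s2['time'],'p',p,s2['tool_pos'],th,'F',s['contact_force'])
E
cat > go.py <<'E'
exec(open('m.py').read())
import sys
w=float(sys.argv[1]) if len(sys.argv)>1 else None
n=len(L)
if n>=2:
    we=(L[-1][1]-L[-2][1])/(L[-1][0]-L[-2][0]); print('w mean last',we, 'over',L[-1][0]-L[-2][0])
if w is None: w=we
dec=float(sys.argv[2]) if len(sys.argv)>2 else .09
lag=float(sys.argv[3]) if len(sys.argv)>3 else .1
L[-1].append(w);json.dump(L,open('log.json','w'))
st=A+.066*np.array([np.cos(L[-1][1]),np.sin(L[-1][1])])
print('th',L[-1][1],'w',w,'err mm',(p[:2]+O-st)*1e3,'lens h',p[2]-.0775-.175)
q=s2['tool_pos']; t0=s2['time']
for i in range(1,13):
    d=min(t0+i/12+lag-t,w/dec); a=L[-1][1]+w*d-.5*dec*d*d
    g=A+.066*np.array([np.cos(a),np.sin(a)])-O
    print(np.round((g-q[:2])/.3,3).tolist(),end=' ')
print('dz',round((.195+.0775-q[2])/.3,3))
E
python3 go.py 1.0
```

```text
t 6.8333 6.8833 p [0.65708429 0.19133146 0.21630881] [0.65576791 0.19280488 0.2162991 ] (np.float64(1.0849907075532275), 2283, 2283) F [ 0.73556328 -0.69118459 -0.6896688 ]
th 1.0849907075532275 w 1.0 err mm [45.26750493 29.66772283] lens h -0.036191194392228176
[-0.194, -0.085] [-0.211, -0.082] [-0.229, -0.079] [-0.246, -0.078] [-0.264, -0.079] [-0.281, -0.081] [-0.298, -0.084] [-0.314, -0.088] [-0.33, -0.094] [-0.346, -0.101] [-0.36, -0.108] [-0.374, -0.117] dz 0.187
```

Emit:
{"name": "arm_command", "arguments": {
  "rows": [
    [20,[0,0,0.08],[0,0,0]],
    [20,[0,0,0.16],[0,0,0]],
    [20,[-0.05,-0.02,0.187],[0,0,0]],
    [20,[-0.12,-0.045,0.187],[0,0,0]],
    [20,[-0.19,-0.065,0.187],[0,0,0]],
    [20,[-0.25,-0.078,0.187],[0,0,0]],
    [20,[-0.281,-0.081,0.187],[0,0,0]],
    [20,[-0.298,-0.084,0.187],[0,0,0]],
    [20,[-0.314,-0.088,0.187],[0,0,0]],
    [20,[-0.33,-0.094,0.187],[0,0,0]],
    [20,[-0.346,-0.101,0.187],[0,0,0]],
    [20,[-0.36,-0.108,0.187],[0,0,0]]
  ]
}}

```text
time: 7.88
tool_pos: [0.5498, 0.1578, 0.2723]
tool_rot: [-0.0, 0.707, 0.707, -0.0]
contact_force: [0.1, 0.2, -1.6]
gripper_width: 0.361
grasp_force: 59.6
```

```bash
sed -i 's/else .1$/else .03/' go.py; python3 go.py
```

```text
t 7.8833 7.9333 p [0.54978347 0.15778713 0.27226503] [0.54927574 0.15748793 0.2723052 ] (np.float64(2.19535317553159), 1755, 1755) F [ 0.0895685   0.16317941 -1.5740173 ]
w mean last 1.0574880647412979 over 1.0499999999999998
th 2.19535317553159 w 1.0574880647412979 err mm [7.37616878 0.94646132] lens h 0.01976502635956706
[-0.051, -0.027] [-0.064, -0.041] [-0.076, -0.056] [-0.086, -0.072] [-0.094, -0.088] [-0.101, -0.106] [-0.107, -0.123] [-0.111, -0.141] [-0.113, -0.159] [-0.114, -0.177] [-0.114, -0.194] [-0.112, -0.212] dz 0.001
```

Emit:
{"name": "arm_command", "arguments": {
  "rows": [
    [20,[-0.05,-0.026,0],[0,0,0]],
    [20,[-0.063,-0.04,0],[0,0,0]],
    [20,[-0.075,-0.055,0],[0,0,0]],
    [20,[-0.085,-0.071,0],[0,0,0]],
    [20,[-0.093,-0.086,0],[0,0,0]],
    [20,[-0.1,-0.104,0],[0,0,0]],
    [20,[-0.106,-0.121,0],[0,0,0]],
    [20,[-0.11,-0.138,0],[0,0,0]],
    [20,[-0.113,-0.155,0],[0,0,0]],
    [20,[-0.114,-0.173,0],[0,0,0]],
    [20,[-0.114,-0.19,0],[0,0,0]],
    [20,[-0.113,-0.207,0],[0,0,0]]
  ]
}}

```text
time: 8.93
tool_pos: [0.516, 0.0952, 0.2724]
tool_rot: [0.0, 0.707, 0.707, 0.0]
contact_force: [-0.0, 0.4, -1.2]
gripper_width: 0.358
grasp_force: 59.7
```

```bash
python3 go.py
```

```text
t 8.9333 8.9833 p [0.51601135 0.09524497 0.27242197] [0.51609912 0.09450772 0.27239462] (np.float64(-3.064824504298692), 1592, 1825) F [-0.0250673   0.43563689 -1.24118605]
w mean last 0.9742929784279099 over 1.049999999999999
th 3.2183608028808943 w 0.9742929784279099 err mm [ 0.81696057 -2.99330319] lens h 0.019921966090268195
[0.002, -0.022] [0.007, -0.039] [0.013, -0.055] [0.02, -0.071] [0.029, -0.086] [0.038, -0.1] [0.049, -0.113] [0.06, -0.125] [0.072, -0.137] [0.085, -0.147] [0.098, -0.156] [0.112, -0.164] dz 0.0
```

Emit:
{"name": "arm_command", "arguments": {
  "rows": [
    [20,[0.002,-0.021,0],[0,0,0]],
    [20,[0.006,-0.037,0],[0,0,0]],
    [20,[0.012,-0.053,0],[0,0,0]],
    [20,[0.019,-0.068,0],[0,0,0]],
    [20,[0.027,-0.083,0],[0,0,0]],
    [20,[0.036,-0.096,0],[0,0,0]],
    [20,[0.046,-0.109,0],[0,0,0]],
    [20,[0.056,-0.121,0],[0,0,0]],
    [20,[0.067,-0.132,0],[0,0,0]],
    [20,[0.079,-0.142,0],[0,0,0]],
    [20,[0.091,-0.151,0],[0,0,0]],
    [20,[0.104,-0.159,0],[0,0,0]]
  ]
}}

```text
time: 9.98
tool_pos: [0.5475, 0.0478, 0.2724]
tool_rot: [-0.0, 0.707, 0.707, -0.0]
contact_force: [-0.2, -1.2, -0.8]
gripper_width: 0.357
grasp_force: 59.7
```

```bash
sed -i 's/^if w is None: w=we/if w is None: w=we-.045*(L[-1][0]-L[-2][0])/' go.py; python3 go.py
```

```text
t 9.9833 10.0333 p [0.54752873 0.04782563 0.27236725] [0.54806928 0.04743638 0.27234468] (np.float64(-2.198082474467914), 397, 670) F [-0.1644818  -1.16276938 -0.82511575]
w mean last 0.8254685998388354 over 1.0500000000000007
th 4.085102832711672 w 0.7782185998388353 err mm [ 5.2674106  -2.03922468] lens h 0.019867254468385387
[0.004, -0.007] [0.016, -0.013] [0.029, -0.018] [0.042, -0.023] [0.055, -0.027] [0.068, -0.03] [0.081, -0.032] [0.094, -0.033] [0.107, -0.034] [0.12, -0.034] [0.133, -0.033] [0.145, -0.031] dz 0.001
```

```bash
cat > c.py <<'E'
from h import *
for n in ('scene','side'):
    t=monitor.state()['time'];p=monitor.state()['tool_pos'];b=bar(n,None);print(n,t,b, b[0] and b[0]+2*np.pi)
print(monitor.state()['time'],monitor.state()['tool_pos'])
E
python3 c.py
```

```text
scene 10.0333 (np.float64(-2.0531512212224396), 100, 121) 4.230034085957147
side 10.0833 (np.float64(-2.1181032444562757), 81, 129) 4.165082062723311
10.1333 [0.54735734 0.04799988 0.27227585]
```

```bash
cat > plan.py <<'E'
from h import *
import sys,json
t,a0,w,dec=map(float,sys.argv[1:5])
s=monitor.state();q=s['tool_pos'];L=json.load(open('log.json'));L[-1]=[t,a0,w];json.dump(L,open('log.json','w'))
for i in range(13):
    d=min(s['time']+i/12+.03*(i>0)-t,w/dec);a=a0+w*d-.5*dec*d*d
    g=A+.066*np.array([np.cos(a),np.sin(a)])-O
    print(np.round((g-q[:2])/.3,3).tolist(),end=' ')
print('dz',round((.195+.0775-q[2])/.3,3))
E
python3 plan.py 9.9833 4.12 .82 .1
```

```text
[0.012, -0.012] [0.031, -0.02] [0.044, -0.025] [0.058, -0.029] [0.072, -0.032] [0.086, -0.034] [0.099, -0.035] [0.113, -0.036] [0.127, -0.035] [0.14, -0.034] [0.153, -0.032] [0.166, -0.029] [0.178, -0.025] dz 0.001
```

Emit:
{"name": "arm_command", "arguments": {
  "rows": [
    [20,[0.028,-0.02,0],[0,0,0]],
    [20,[0.044,-0.025,0],[0,0,0]],
    [20,[0.058,-0.029,0],[0,0,0]],
    [20,[0.072,-0.032,0],[0,0,0]],
    [20,[0.086,-0.034,0],[0,0,0]],
    [20,[0.099,-0.035,0],[0,0,0]],
    [20,[0.113,-0.036,0],[0,0,0]],
    [20,[0.127,-0.035,0],[0,0,0]],
    [20,[0.14,-0.034,0],[0,0,0]],
    [20,[0.153,-0.032,0],[0,0,0]],
    [20,[0.166,-0.029,0],[0,0,0]],
    [20,[0.178,-0.025,0],[0,0,0]]
  ]
}}

```text
time: 11.13
tool_pos: [0.601, 0.0407, 0.2724]
tool_rot: [-0.0, 0.707, 0.707, 0.0]
contact_force: [-0.9, 0.3, -0.4]
gripper_width: 0.359
grasp_force: 59.7
```

```bash
python3 go.py; python3 c.py
```

```text
t 11.1333 11.1833 p [0.60096024 0.04072066 0.27239393] [0.6013501  0.04085475 0.27234166] (None, 0, 236) F [-0.94031979  0.32666347 -0.35795232]
w mean last 0.8587039972562907 over 1.0500000000000007
th 4.12 w 0.8114539972562906 err mm [56.81097545 -7.82512995] lens h 0.019893931977878254
[-0.166, 0.011] [-0.152, 0.005] [-0.139, -0.0] [-0.125, -0.004] [-0.112, -0.007] [-0.098, -0.01] [-0.084, -0.011] [-0.07, -0.012] [-0.057, -0.012] [-0.043, -0.01] [-0.03, -0.009] [-0.017, -0.006] dz 0.001
scene 11.1833 (np.float64(-1.250876404021311), 89, 95) 5.032308903158276
side 11.2333 (np.float64(-1.2187981603451188), 31, 65) 5.064387146834467
11.2833 [0.60071653 0.04073407 0.27234639]
```

```bash
python3 plan.py 11.208 5.048 .69 .095
```

```text
[0.017, 0.005] [0.033, 0.012] [0.044, 0.018] [0.054, 0.024] [0.064, 0.031] [0.073, 0.038] [0.082, 0.045] [0.09, 0.053] [0.098, 0.062] [0.105, 0.07] [0.112, 0.079] [0.118, 0.088] [0.124, 0.097] dz 0.001
```

Emit:
{"name": "arm_command", "arguments": {
  "rows": [
    [20,[0.032,0.012,0],[0,0,0]],
    [20,[0.044,0.018,0],[0,0,0]],
    [20,[0.054,0.024,0],[0,0,0]],
    [20,[0.064,0.031,0],[0,0,0]],
    [20,[0.073,0.038,0],[0,0,0]],
    [20,[0.082,0.045,0],[0,0,0]],
    [20,[0.09,0.053,0],[0,0,0]],
    [20,[0.098,0.062,0],[0,0,0]],
    [20,[0.105,0.07,0],[0,0,0]],
    [20,[0.112,0.079,0],[0,0,0]],
    [20,[0.118,0.088,0],[0,0,0]],
    [20,[0.124,0.097,0],[0,0,0]]
  ]
}}

```text
time: 12.28
tool_pos: [0.6379, 0.07, 0.2724]
tool_rot: [-0.0, 0.707, 0.707, -0.0]
contact_force: [-0.2, 0.1, -1.0]
gripper_width: 0.358
grasp_force: 59.7
```

```bash
python3 - <<'E'
from h import *
s=monitor.state();print(s['time'],s['tool_pos'],bar('wrist'));E=0
E
python3 c.py
```

```text
12.2833 [0.63790769 0.0699781  0.27236354] (np.float64(-0.4996054953644848), 1351, 1583)
scene 12.3333 (np.float64(-0.547703019581165), 94, 118) 5.735482287598421
side 12.3833 (np.float64(-0.3794796642596503), 57, 93) 5.903705642919936
12.4333 [0.63781008 0.06991486 0.27237624]
```

```bash
python3 plan.py 12.2833 5.78 .625 .088
```

```text
[0.012, 0.024] [0.018, 0.038] [0.021, 0.048] [0.024, 0.058] [0.027, 0.069] [0.028, 0.079] [0.03, 0.09] [0.03, 0.1] [0.031, 0.11] [0.03, 0.12] [0.03, 0.13] [0.029, 0.14] [0.027, 0.149] dz 0.0
```

Emit:
{"name": "arm_command", "arguments": {
  "rows": [
    [20,[0.018,0.037,0],[0,0,0]],
    [20,[0.021,0.048,0],[0,0,0]],
    [20,[0.024,0.058,0],[0,0,0]],
    [20,[0.027,0.069,0],[0,0,0]],
    [20,[0.028,0.079,0],[0,0,0]],
    [20,[0.03,0.09,0],[0,0,0]],
    [20,[0.03,0.1,0],[0,0,0]],
    [20,[0.031,0.11,0],[0,0,0]],
    [20,[0.03,0.12,0],[0,0,0]],
    [20,[0.03,0.13,0],[0,0,0]],
    [20,[0.029,0.14,0],[0,0,0]],
    [20,[0.027,0.149,0],[0,0,0]]
  ]
}}

```text
time: 13.43
tool_pos: [0.6458, 0.1147, 0.2724]
tool_rot: [0.0, 0.707, 0.707, 0.0]
contact_force: [-0.6, -0.1, -1.2]
gripper_width: 0.36
grasp_force: 59.7
```

```bash
python3 go.py
```

```text
t 13.4333 13.4833 p [0.6458361  0.11469594 0.2724377 ] [0.64570977 0.11515345 0.2724102 ] (np.float64(0.12308287238001478), 1610, 1818) F [-0.58277759 -0.07545925 -1.16948513]
w mean last 0.5445810257040011 over 1.1499999999999986
th 6.406268179559601 w 0.49283102570400117 err mm [-0.66459703  3.29296576] lens h 0.019937695697620827
[-0.0, 0.005] [-0.002, 0.013] [-0.004, 0.021] [-0.007, 0.03] [-0.01, 0.037] [-0.013, 0.045] [-0.016, 0.052] [-0.019, 0.059] [-0.023, 0.066] [-0.027, 0.073] [-0.03, 0.079] [-0.034, 0.085] dz 0.0
```

Emit:
{"name": "arm_command", "arguments": {
  "rows": [
    [20,[0,0.006,0],[0,0,0]],
    [20,[-0.002,0.014,0],[0,0,0]],
    [20,[-0.004,0.022,0],[0,0,0]],
    [20,[-0.007,0.03,0],[0,0,0]],
    [20,[-0.01,0.037,0],[0,0,0]],
    [20,[-0.013,0.045,0],[0,0,0]],
    [20,[-0.016,0.052,0],[0,0,0]],
    [20,[-0.019,0.059,0],[0,0,0]],
    [20,[-0.023,0.066,0],[0,0,0]],
    [20,[-0.027,0.073,0],[0,0,0]],
    [20,[-0.03,0.079,0],[0,0,0]],
    [20,[-0.034,0.085,0],[0,0,0]]
  ]
}}

```text
time: 14.48
tool_pos: [0.6356, 0.1401, 0.2724]
tool_rot: [0.0, 0.707, 0.707, 0.0]
contact_force: [-0.7, 0.2, -1.2]
gripper_width: 0.362
grasp_force: 59.7
```

```bash
python3 go.py
```

```text
t 14.4833 14.5333 p [0.63556315 0.14009104 0.27241008] [0.63537875 0.14040809 0.27242543] (np.float64(0.5842814351176987), 1683, 1850) F [-0.72906839  0.18491773 -1.16759888]
w mean last 0.439236726416842 over 1.0500000000000007
th 6.867466742297285 w 0.391986726416842 err mm [-0.4880211   0.38542618] lens h 0.019910076722208903
[-0.006, 0.009] [-0.01, 0.014] [-0.014, 0.019] [-0.019, 0.024] [-0.023, 0.029] [-0.027, 0.034] [-0.032, 0.038] [-0.036, 0.042] [-0.041, 0.046] [-0.045, 0.049] [-0.05, 0.053] [-0.054, 0.056] dz 0.0
```

Emit:
{"name": "arm_command", "arguments": {
  "rows": [
    [20,[-0.006,0.009,0],[0,0,0]],
    [20,[-0.01,0.014,0],[0,0,0]],
    [20,[-0.014,0.019,0],[0,0,0]],
    [20,[-0.019,0.024,0],[0,0,0]],
    [20,[-0.023,0.029,0],[0,0,0]],
    [20,[-0.027,0.034,0],[0,0,0]],
    [20,[-0.032,0.038,0],[0,0,0]],
    [20,[-0.036,0.042,0],[0,0,0]],
    [20,[-0.041,0.046,0],[0,0,0]],
    [20,[-0.045,0.049,0],[0,0,0]],
    [20,[-0.05,0.053,0],[0,0,0]],
    [20,[-0.054,0.056,0],[0,0,0]]
  ]
}}

```text
time: 15.53
tool_pos: [0.6193, 0.1568, 0.2724]
tool_rot: [-0.0, 0.707, 0.707, -0.0]
contact_force: [-0.5, -0.1, -1.3]
gripper_width: 0.36
grasp_force: 59.7
```

```bash
python3 go.py
```

```text
t 15.5333 15.5833 p [0.61929877 0.15679743 0.27240886] [0.6191777  0.15696453 0.27243666] (np.float64(0.9471952365067929), 1712, 1712) F [-0.52099582 -0.11661374 -1.32491658]
w mean last 0.3456321917991365 over 1.0500000000000007
th 7.230380543686379 w 0.2983821917991365 err mm [-0.24273724 -0.08010509] lens h 0.01990885904932732
[-0.007, 0.006] [-0.012, 0.008] [-0.016, 0.011] [-0.02, 0.013] [-0.024, 0.016] [-0.028, 0.018] [-0.032, 0.02] [-0.036, 0.021] [-0.04, 0.023] [-0.044, 0.025] [-0.048, 0.026] [-0.051, 0.027] dz 0.0
```

Tracking is within 1 mm, and step 2's 5 s has probably already been met. I'll carry on to rest.

Emit:
{"name": "arm_command", "arguments": {
  "rows": [
    [20,[-0.007,0.006,0],[0,0,0]],
    [20,[-0.012,0.008,0],[0,0,0]],
    [20,[-0.016,0.011,0],[0,0,0]],
    [20,[-0.02,0.013,0],[0,0,0]],
    [20,[-0.024,0.016,0],[0,0,0]],
    [20,[-0.028,0.018,0],[0,0,0]],
    [20,[-0.032,0.02,0],[0,0,0]],
    [20,[-0.036,0.021,0],[0,0,0]],
    [20,[-0.04,0.023,0],[0,0,0]],
    [20,[-0.044,0.025,0],[0,0,0]],
    [20,[-0.048,0.026,0],[0,0,0]],
    [20,[-0.051,0.027,0],[0,0,0]]
  ]
}}

```text
time: 16.58
tool_pos: [0.604, 0.1648, 0.2724]
tool_rot: [-0.0, 0.707, 0.707, -0.0]
contact_force: [-0.2, -0.6, -0.6]
gripper_width: 0.358
grasp_force: 59.7
```

```bash
python3 go.py
```

```text
t 16.5833 16.6333 p [0.60402406 0.16484603 0.27240308] [0.60393719 0.16489685 0.27243089] (np.float64(1.2130597853735452), 1736, 1738) F [-0.21801151 -0.63633241 -0.590969  ]
w mean last 0.2532043322540499 over 1.0500000000000007
th 7.496245092553131 w 0.2059543322540499 err mm [-0.08616797 -0.27562805] lens h 0.019903077078596787
[-0.006, 0.003] [-0.009, 0.004] [-0.013, 0.005] [-0.016, 0.006] [-0.019, 0.007] [-0.021, 0.008] [-0.024, 0.008] [-0.027, 0.009] [-0.029, 0.009] [-0.031, 0.01] [-0.033, 0.01] [-0.035, 0.011] dz 0.0
```

Emit:
{"name": "arm_command", "arguments": {
  "rows": [
    [20,[-0.006,0.003,0],[0,0,0]],
    [20,[-0.009,0.004,0],[0,0,0]],
    [20,[-0.013,0.005,0],[0,0,0]],
    [20,[-0.016,0.006,0],[0,0,0]],
    [20,[-0.019,0.007,0],[0,0,0]],
    [20,[-0.021,0.008,0],[0,0,0]],
    [20,[-0.024,0.008,0],[0,0,0]],
    [20,[-0.027,0.009,0],[0,0,0]],
    [20,[-0.029,0.009,0],[0,0,0]],
    [20,[-0.031,0.01,0],[0,0,0]],
    [20,[-0.033,0.01,0],[0,0,0]],
    [20,[-0.035,0.011,0],[0,0,0]]
  ]
}}

```text
time: 17.63
tool_pos: [0.5936, 0.1681, 0.2724]
tool_rot: [0.0, 0.707, 0.707, -0.0]
contact_force: [0.3, -0.2, -1.4]
gripper_width: 0.359
grasp_force: 59.7
```

```bash
python3 go.py
```

```text
t 17.6333 17.6833 p [0.59360485 0.16806467 0.27240237] [0.59350857 0.16815727 0.27237344] (np.float64(1.3823118873872156), 1728, 1728) F [ 0.33223733 -0.23822834 -1.38513508]
w mean last 0.16119247810825812 over 1.0499999999999972
th 7.665497194566802 w 0.11394247810825825 err mm [ 0.23840575 -0.066431  ] lens h 0.01990237161305869
[-0.004, 0.001] [-0.006, 0.001] [-0.008, 0.001] [-0.009, 0.001] [-0.01, 0.002] [-0.012, 0.002] [-0.013, 0.002] [-0.014, 0.002] [-0.014, 0.002] [-0.015, 0.002] [-0.015, 0.002] [-0.016, 0.002] dz 0.0
```

Emit:
{"name": "arm_command", "arguments": {
  "rows": [
    [20,[-0.004,0.001,0],[0,0,0]],
    [20,[-0.006,0.001,0],[0,0,0]],
    [20,[-0.008,0.001,0],[0,0,0]],
    [20,[-0.009,0.001,0],[0,0,0]],
    [20,[-0.01,0.002,0],[0,0,0]],
    [20,[-0.012,0.002,0],[0,0,0]],
    [20,[-0.013,0.002,0],[0,0,0]],
    [20,[-0.014,0.002,0],[0,0,0]],
    [20,[-0.014,0.002,0],[0,0,0]],
    [20,[-0.015,0.002,0],[0,0,0]],
    [20,[-0.015,0.002,0],[0,0,0]],
    [20,[-0.016,0.002,0],[0,0,0]]
  ]
}}

```text
time: 18.68
tool_pos: [0.5889, 0.1687, 0.2724]
tool_rot: [-0.0, 0.707, 0.707, -0.0]
contact_force: [-0.0, 0.8, -0.5]
gripper_width: 0.363
grasp_force: 59.7
```

Emit:
{"name": "arm_command", "arguments": {
  "rows": [
    [20,[0,0,0],[0,0,0]],
    [20,[0,0,0],[0,0,0]],
    [20,[0,0,0],[0,0,0]],
    [20,[0,0,0],[0,0,0]],
    [20,[0,0,0],[0,0,0]],
    [20,[0,0,0],[0,0,0]],
    [20,[0,0,0],[0,0,0]],
    [20,[0,0,0],[0,0,0]],
    [20,[0,0,0],[0,0,0]],
    [20,[0,0,0],[0,0,0]],
    [20,[0,0,0],[0,0,0]],
    [20,[0,0,0],[0,0,0]]
  ]
}}

```text
time: 19.68
tool_pos: [0.5889, 0.1687, 0.2724]
tool_rot: [-0.0, 0.707, 0.707, -0.0]
contact_force: [-0.6, 0.0, -0.9]
gripper_width: 0.362
grasp_force: 59.7
```

```bash
python3 go.py; python3 c.py; python3 - <<'E'
from h import *
from scipy.optimize import least_squares
import json
L=json.load(open('log.json'))
W=[(6.8333,1.085),(7.8833,2.1954),(8.9333,3.2184),(9.9833,4.085),(12.2833,5.7836),(13.4333,6.4063),(14.4833,6.8675),(15.5333,7.2304),(16.5833,7.4962),(17.6333,7.6655)]
V=[(10.058,4.197),(11.208,5.048),(12.358,5.8196)]
X=np.array(W+V)[1:]
def th(p,t): # c + b*w decel, from t=7.4
    a,w,c,b=p;k=w+c/b;s=t-7.4;return a+k/b*(1-np.exp(-b*s))-c/b*s
r=least_squares(lambda p:th(p,X[:,0])-X[:,1],[1.7,1.05,.09,.01],loss='soft_l1',f_scale=.03)
print(r.x,np.round(r.fun,3))
for t,x,y in ((7.8833,.54978,.15779),(8.9333,.51601,.09525),(9.9833,.54753,.04783),(10.1333,.54736,.048),(11.1333,.601,.0407),(11.2833,.60072,.04073),(12.2833,.6379,.07),(12.4333,.6378,.0699)):
    a=th(r.x,t);e=np.array([x,y])+O-A-.066*np.array([np.cos(a),np.sin(a)]);print(t,np.round(np.hypot(*e)*1e3,1),np.round(r.x[2]+0,3))
f=snap('wrist','wf.png')
p=monitor.state()['tool_pos']
for n in('scene','side'):
    a=scope(n,p);print(n,len(a),a.mean(0)-p,a.min(0))
g=snap('side')
u,v=map(int,proj(g,[p[0],p[1],.19]));b=cv2.resize(g['color'][v-45:v+45,u-50:u+50],(400,360),interpolation=cv2.INTER_CUBIC)
g=snap('scene');u,v=map(int,proj(g,[p[0],p[1],.19]));c=cv2.resize(g['color'][v-45:v+45,u-50:u+50],(400,360),interpolation=cv2.INTER_CUBIC)
cv2.imwrite('pics/fin.png',np.hstack([b,c])[:,:,::-1])
E
```

```text
t 19.6833 19.7333 p [0.58885424 0.16870982 0.2723829 ] [0.58885143 0.1686932  0.27238896] (np.float64(1.459972183083182), 1733, 1733) F [-0.59840433  0.00134802 -0.87285918]
w mean last 0.03788307107120302 over 2.0500000000000007
th 7.743157490262768 w -0.054366928928797006 err mm [ 0.55480727 -0.18529086] lens h 0.019882898518463032
[-0.005, 0.001] [-0.005, 0.001] [-0.005, 0.001] [-0.005, 0.001] [-0.005, 0.001] [-0.005, 0.001] [-0.005, 0.001] [-0.005, 0.001] [-0.005, 0.001] [-0.005, 0.001] [-0.005, 0.001] [-0.005, 0.001] dz 0.0
scene 19.7333 (np.float64(1.4370353406394036), 42, 75) 7.72022064781899
side 19.7833 (np.float64(1.4921531908657157), 131, 148) 7.775338498045302
19.8333 [0.58885517 0.16871145 0.27241204]
[ 1.69083300e+00  1.06333747e+00  9.44851213e-02 -8.93673497e-04] [-0.002 -0.007  0.04  -0.017 -0.005  0.004  0.008  0.005 -0.006 -0.01
  0.013 -0.008]
7.8833 7.3 0.094
8.9333 3.6 0.094
9.9833 3.1 0.094
10.1333 5.5 0.094
11.1333 0.9 0.094
11.2833 6.3 0.094
12.2833 0.9 0.094
12.4333 6.9 0.094
scene 190 [ 0.00275765 -0.01141115 -0.04347759] [0.57211967 0.14642468 0.17249996]
side 273 [-0.00584245  0.01140701 -0.03973147] [0.57108224 0.16168503 0.17282328]
```

View pics/fin.png

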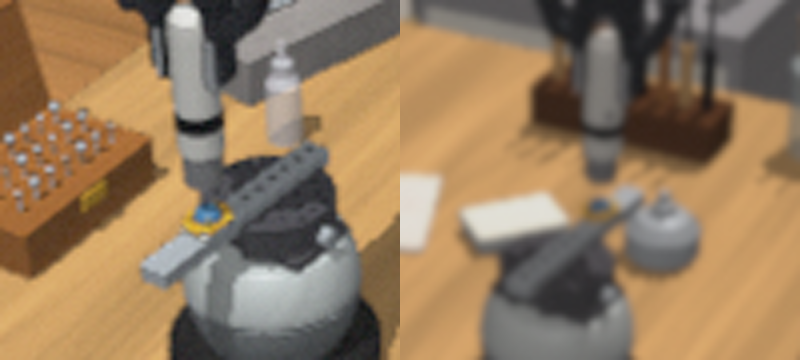

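View pics/wf.png

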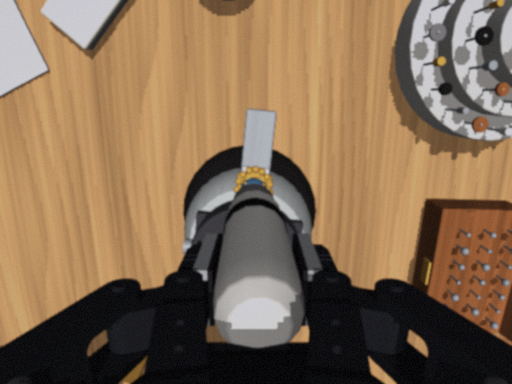

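The lens stands over the blue stone in both views (left stone at 208,213 under the lens; right at 598,205 under the lens), and the wrist view shows only the brooch rim beyond the lens. The fit puts the stop at about 18.7 s, and tracking error stayed at 7 mm or less.

```bash
python3 -c "
from h import *
print(bar('wrist'),monitor.state()['time']);print(manip.job_done())"
```

```text
(np.float64(1.4599996572279246), 1727, 1727) 20.1333
the job is handed in; nothing more can be done
None
```

The job is handed in at about 20 s, verdict not shown: the microscope followed the coasting stone with an estimated error of at most about 7 mm until the head stopped, and it is still held upright about 20 mm above the stone.

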